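Cap the large port of a gas cell block

ROBOT

A 6-joint arm with a two-finger parallel gripper is mounted at the origin on the work surface. World frame = base frame: x ahead of the robot, y to its left, z up, the work surface at z = 0. Lengths are in m, angles in rad, forces in N, time in s.
With the tool pointing down it reaches from about 0.375 to 0.925 m from the base axis. Payload 5.7 kg.
Tool frame: the origin (TCP) lies at the very end of the fingers, on their centre line; the grasp point (between the pads) lies 19 mm behind it; z points along the fingers, y is the line along which they close (so a half turn about z gives the same grasp; the last joint's range is limited). The gripper opens to 85 mm and grips with 20 to 120 N. Pads are 22 mm wide; open, the fingers measure 114 mm over their backs; the gripper's body (76 mm by 85 mm) begins 54 mm behind the grasp point. The pads swing forward as they close: fully open they stand 13 mm farther back than shut.
Start: joints at [-0.115, 0.359, 1.51, -0, 1.272, -0.115], TCP at [0.6, -0, 0.231] pointing down, gripper open.
Joint ranges: [-2.97, 2.97], [-1.01, 2.36], [0.21, 2.38], [-0.96, 4.11], [0.2, 2.71], [-2.98, 2.98]. Speed limits (rad/s): [2.39, 2.39, 3.14, 3.14, 3.14, 3.14].

INTERFACE

Orientations are given as a rotation vector (axis times angle).
In Python, from cell import arm gives the robot as it stands.
- The arm moves only by the tool servo_tool, never from a script. Its argument "plan" is a list of rows, each a list of 7 numbers: the turn, a rotation vector about the tool's x, y, z in degrees, then the shift along the tool's x, y, z in cm, then the closure in counts, from 0 (fully open) to 255 (shut). A call has 1 to 8 rows; each row shifts and turns the commanded pose from where the row before left it, along the tool's axes as they then stand; what a row does not reach is not made up. A row lasts 1/12 s, in which the tool goes at most 41.7 mm and 7.16 degrees, less where a joint would pass 70% of its speed; a pose out of reach is approached as far as the arm can. A call with a gripper value outside its range is refused whole. The fingers move at their own pace and stop on an object; the grip force is fixed at half the most. Time passes only in rows, so rows that do not move let the fingers close. It gives the time, the measured TCP pose, the force, the opening and the grip force at its end, in the units of the state.
- arm.read_state(): the state, without advancing time (a new reading comes with each control period).
- arm.snapshot(name): name is "scene" or "side" or "wrist"; returns a dict with "color" (480x640x3 uint8, blue, green, red), "intrinsics" (3x3 intrinsics, pixels), "world_to_cam" (4x4, takes a point from world to camera coordinates). Camera axes: x right, y down, z forward; pixel columns grow to the right and rows downward; lengths in m; the calibration is good to about 2 mm. The wrist camera is an equidistant fisheye: a pixel r from the principal point sees the ray r / f radians off the axis. A picture is of the moment at which its call begins. There is no depth.
- arm.finish_job(): hands the job in; it is judged then, once.
Trained networks look in a picture, given as the dict that the camera call returned (one of the last four; its "shot" number tells which), for a name from the list of things; names that differ only in an ending like _2 or _b are one class to them, and where a whole thing is asked for, a point or a joint stands for the part that bears it (a point fixed in the world has none). Each returns a list of dicts, best first, with "p" (0 to 1); they miss things now and then, are a little off and sometimes report something else, mostly with a low value. They report only what shows in the picture. A call takes as long as a camera call. They do not tell look-alikes from the thing itself.
- arm.boxes_of(picture, query): "pixel" ([column, row] in pixels, amid what is visible of it).
- arm.regions_of(picture, query): "mask" (480x640 bool, what is visible of it) and "pixel" ([column, row] in pixels, amid what is visible of it).
The state is a dict: "time": time; "joint_positions": joint angles; "dq": joint speeds; "joint_efforts": joint torques, N m; "ee_pos": TCP position; "tcp_rot": TCP orientation; "contact_force": force on the tool from outside, world axes, zero at the start; "wrist_torque": the same for the moment, N m; "width": finger opening in m; "gripper_force": force on a finger pad.
Only numpy, scipy, OpenCV 4.12 (cv2) and the standard library are available. Lean on these libraries where they do the work, as an engineer would, in place of code of your own. Each camera call takes 0.05 s, during which the arm holds its last target. There are 200 camera calls.

TASK

The larger of the two open round ports on top of the grey gas cell block has to be closed against dust. Take the larger of the two black sprung caps by its two upright tabs, pinch them together, lower the cap into the larger port until its flange lies flat on the rim all round, and let go so that the tabs spring out and lock it there.

Things in the scene. Friction and masses are not known exactly. Their poses are not given: they have to be found in the camera images.
- cap_mid (a point): Larger black cap, loose on the bench, tabs up, z up, 52 mm tall; point on its axis, half-way up (a smaller one with a 66 mm flange is not wanted). From below: plug 52 dia x 18 mm; flange 96 dia x 4 mm, its top 4 mm below the point; two upright tabs on +x and -x, 30 mm tall, 24 wide, 6 thick, outer faces 58 mm apart free, 28 mm fully pinched. A pinch moves them in along x. About 0.1 kg.
- port_large_mouth (a point): Centre of the larger port's mouth, level with the flat rim top; z up. Fixed round aluminium collar, 104 mm outer dia, 36 tall, on a dark grey block 60 high. Mouth: 74 mm hole through a 5 mm thick lip; below it the bore widens to 88 mm, 27 mm deep. With the flange on the rim the cap's point is 8 mm above this one; any yaw will do. The smaller port beside it (48 mm mouth) stays open.
- cap_tab_a (a joint): How far the tab on the cap's +x side is pushed in, m: 0 free, 0.015 fully pinched; its spring gives 3 N at first, 6 N fully in. Each tab carries a locking lug below the flange (14 mm wide, 5 thick, its top 11 mm under the flange): the two span 84 mm free, too wide for the mouth, and 54 mm pinched; when let go they spread under the lip.
- cap_tab_b (a joint): The same for the tab on the cap's -x side.
There are look-alikes about, which are no part of the job. Leave any purple or turquoise look-alike of the part that bears cap_mid alone.

How it is judged:
By the outcome, as a careful person would: the job done as asked, in the order asked, and still so for the second after the job is handed in, with the robot touching nothing.
It also fails if it takes over 35 s, if anything falls off the work surface, if the arm or the gripper's body presses on something with over 40 N, if the wrist force passes 120 N, or if a joint passes its speed limit or range.

## Working session

There is one attempt and no reset: what is moved stays moved. The work goes in short steps, Python scripts to look and compute and a tool call to move; the robot and the scene stay as the last step left them, time stands still between calls to the robot, and variables do not carry over. Pictures are saved under pics/ and viewed, at most 10 in all, crops included, and the job is handed in when it is done.

Besides the shell and the picture viewer there is one more tool, called after "Emit:" as name(argument=value, ...), one argument or row to a line, values as JSON. servo_tool: Moves the arm, as the interface text tells. Its arguments: {"type":"object","properties":{"plan":{"type":"array","items":{"type":"array","items":{"type":"number"}}}},"required":["plan"]}

```bash
mkdir -p pics
cat > h.py <<'E'
import numpy as np, cv2, pickle
from cell import arm
def snap(n,f):
    s=arm.snapshot(n); cv2.imwrite('pics/'+f,s['color']); return s
def ray(s,px):
    K=np.array(s['intrinsics']);T=np.array(s['world_to_cam'])
    d=np.array([(px[0]-K[0,2])/K[0,0],(px[1]-K[1,2])/K[1,1],1.])
    R=T[:3,:3];o=-R.T@T[:3,3]; return o,R.T@d
def onz(s,px,z):
    o,d=ray(s,px); return o+d*(z-o[2])/d[2]
def proj(s,p):
    K=np.array(s['intrinsics']);T=np.array(s['world_to_cam'])
    c=T[:3,:3]@np.array(p)+T[:3,3]; u=K@c; return u[:2]/u[2]
E
python3 - <<'E'
from h import *
for n in ['scene','side']:
    s=snap(n,n+'1.png')
    print(n,np.round(ray(s,(320,240)),3).tolist())
    for q in ['cap_mid','port_large_mouth','cap_tab_a']:
        for b in arm.boxes_of(s,q): print(q,np.round(b['p'],2),np.round(b['pixel'],1),np.round(onz(s,b['pixel'],.096 if 'port' in q else .026),3))
print(arm.read_state())
E
```

```text
scene [[0.72, 0.541, 0.875], [-0.359, -0.478, -0.801]]
cap_mid 0.92 [445.3 303.5] [0.225 0.308 0.026]
cap_mid 0.73 [355.6 387.4] [0.479 0.339 0.026]
cap_mid 0.72 [435.7 372.1] [0.341 0.401 0.026]
port_large_mouth 0.76 [234.4 218.3] [ 0.484 -0.073  0.096]
cap_tab_a 0.71 [445.8 305.3] [0.227 0.312 0.026]
cap_tab_a 0.49 [455.6 289.2] [0.184 0.296 0.026]
cap_tab_a 0.47 [445.3 381.4] [0.339 0.424 0.026]
cap_tab_a 0.46 [342.2 392.2] [0.504 0.332 0.026]
cap_tab_a 0.44 [436.1 351.9] [0.313 0.373 0.026]
side [[0.09, -0.598, 0.55], [0.329, 0.765, -0.553]]
cap_mid 0.89 [245.6 186.6] [0.332 0.383 0.026]
cap_mid 0.6 [198.2 216.8] [0.209 0.293 0.026]
port_large_mouth 0.96 [422.9 273.5] [ 0.465 -0.109  0.096]
cap_tab_a 0.61 [205.5 202.7] [0.235 0.344 0.026]
cap_tab_a 0.58 [247.4 171.2] [0.357 0.455 0.026]
cap_tab_a 0.55 [304.9 177.3] [0.47  0.377 0.026]
cap_tab_a 0.5 [326.3 177.4] [0.515 0.359 0.026]
cap_tab_a 0.49 [244.6 186.3] [0.33  0.385 0.026]
cap_tab_a 0.43 [184.9 221.2] [0.182 0.286 0.026]
{'time': 0.4, 'joint_positions': array([-1.15139938e-01,  3.58946123e-01,  1.51052745e+00, -3.36689417e-06,
        1.27250825e+00, -1.15090906e-01]), 'dq': array([ 0.00124777, -0.00038713,  0.0003014 ,  0.00055992,  0.0009192 ,
        0.00069777]), 'joint_efforts': array([-5.47803279e-05, -5.27014875e+01, -2.78618735e+01, -6.92449771e-05,
        6.06160116e-03, -2.80244308e-05]), 'ee_pos': array([ 5.99884132e-01, -1.94371429e-05,  2.31131094e-01]), 'tcp_rot': array([-2.22128058e+00, -2.22117386e+00,  3.83667616e-04]), 'contact_force': array([0.38802559, 0.65410451, 0.54739171]), 'wrist_torque': array([0.04677981, 0.01243287, 0.03152266]), 'gripper_force': 0.0, 'width': 0.08508627743712721}
```

View pics/scene1.png

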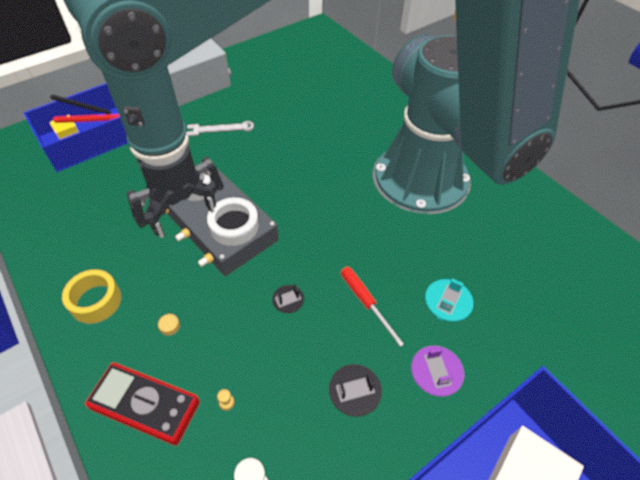

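View pics/side1.png

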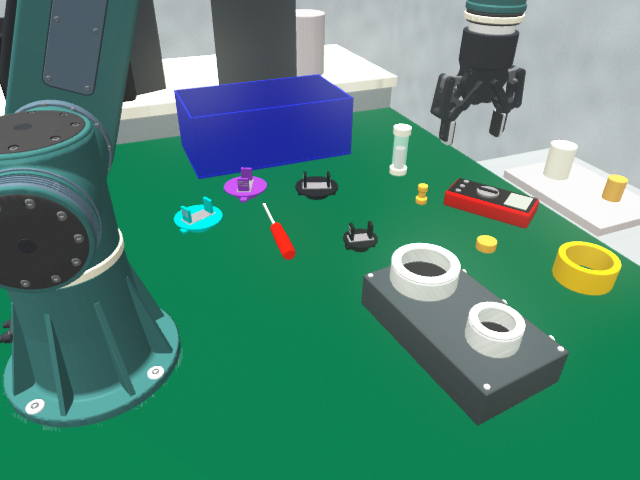

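The larger black cap is at scene (355,388) / side (317,186). The large port is at scene (233,217) / side (426,268), nearer the robot's left. Next I'll fit circles for both.

```bash
cat >> h.py <<'E'
def projm(s,P,fish=False):
    K=np.array(s['intrinsics']);T=np.array(s['world_to_cam'])
    c=P@T[:3,:3].T+T[:3,3]
    if fish:
        r=np.hypot(c[:,0],c[:,1]);th=np.arctan2(r,c[:,2]);k=th/r
        return np.c_[K[0,0]*c[:,0]*k+K[0,2],K[1,1]*c[:,1]*k+K[1,2]]
    u=c@K.T; return u[:,:2]/u[:,2:]
def circ(c,r,z,n=120):
    a=np.linspace(0,2*np.pi,n,endpoint=False)
    return np.c_[c[0]+r*np.cos(a),c[1]+r*np.sin(a),0*a+z]
def fit(s,c0,circles,fish=False,span=.03):
    g=cv2.GaussianBlur(cv2.cvtColor(s['color'],cv2.COLOR_BGR2GRAY).astype(np.float32),(0,0),1.2)
    m=np.minimum(np.hypot(cv2.Sobel(g,5,1,0),cv2.Sobel(g,5,0,1)),120)
    def sc(c):
        P=np.vstack([circ(c,r,z) for r,z in circles]);u=projm(s,P,fish).astype(np.float32)
        return cv2.remap(m,u[:,:1],u[:,1:],cv2.INTER_LINEAR).mean()
    c=np.array(c0[:2])
    for h,st in((span,.002),(.003,.0005)):
        o=np.arange(-h,h+1e-9,st);b=[(sc(c+[i,j]),i,j) for i in o for j in o];k=max(b);c=c+k[1:]
    return c,k[0]
E
python3 - <<'E'
from h import *
st=arm.read_state()
for n,pc,pp in [('scene',(355,388),(233,217)),('side',(317,188),(426,266))]:
    s=arm.snapshot(n)
    c,v=fit(s,onz(s,pc,.022),[(.048,.022)]);p,w=fit(s,onz(s,pp,.096),[(.037,.096),(.052,.096)])
    print(n,onz(s,pc,.022)[:2],c,v,onz(s,pp,.096)[:2],p,w)
    for b in arm.boxes_of(s,'cap_tab_a'): print(np.round(b['p'],2),np.round(b['pixel'],1),np.round(onz(s,b['pixel'],.04),3))
s=snap('wrist','w1.png');K=s['intrinsics'];T=s['world_to_cam'];print(K,-T[:3,:3].T@T[:3,3],T[:3,:3])
E
```

```text
scene [0.47964824 0.33810292] [0.48164824 0.33960292] 48.69881 [ 0.48476205 -0.07789732] [ 0.48476205 -0.08039732] 119.98029
0.68 [452.1 285.8] [0.193 0.291 0.04 ]
0.63 [365.9 381.2] [0.461 0.344 0.04 ]
0.52 [436.7 354.2] [0.322 0.38  0.04 ]
0.52 [441.5 379.3] [0.348 0.419 0.04 ]
0.46 [342.6 391.5] [0.506 0.335 0.04 ]
side [0.47820788 0.32571827] [0.47470788 0.32121827] 68.252785 [ 0.47974954 -0.09445166] [ 0.48424954 -0.08545166] 103.97106
0.63 [244.7 187.6] [0.322 0.353 0.04 ]
0.61 [185.5 220.7] [0.181 0.264 0.04 ]
0.55 [206.7 205.5] [0.231 0.307 0.04 ]
0.49 [248.2 169.4] [0.354 0.435 0.04 ]
[[371.64829954   0.         322.11086927]
 [  0.         371.64829954 239.03128447]
 [  0.           0.           1.        ]] [0.600303   0.06856994 0.37350846] [[ 9.99999784e-01 -2.53047402e-04  6.06781338e-04]
 [-4.07005043e-04 -9.63108472e-01  2.69113185e-01]
 [ 5.16297855e-04 -2.69113373e-01 -9.63108367e-01]]
```

Emit:
servo_tool(
  plan=[
    [0,0,0,3.8,-1.5,0,0],
    [0,0,0,3.8,-1.5,0,0],
    [0,0,0,3.8,-1.5,0,0],
    [0,0,0,3.8,-1.5,0,0],
    [0,0,0,3.8,-1.5,0,0],
    [0,0,0,3.8,-1.5,0,0],
    [0,0,0,3.8,-1.5,0,0],
    [0,0,0,3.8,-1.5,0,0],
  ],
)

```text
time: 1.32
ee_pos: [0.479, 0.3057, 0.2315]
tcp_rot: [2.222, 2.221, 0.001]
contact_force: [0.7, -0.7, -0.0]
width: 0.0859
gripper_force: 0.0
```

Run:
```python
from h import *
st=arm.read_state();print(st['ee_pos'],st['tcp_rot'],st['time'])
s=snap('wrist','w2.png')
c,v=fit(s,(.48,.338),[(.048,.022)],True);print(c,v)
im=s['color'].copy()
for P in (circ(c,.048,.022),):
    for u in projm(s,P,True): cv2.circle(im,tuple(int(q) for q in np.round(u)),0,(0,0,255),-1)
u0=projm(s,np.array([[*c,.03]]),True)[0].astype(int);print(u0)
x,y=max(u0[0]-100,0),max(u0[1]-100,0)
cr=cv2.resize(im[y:y+200,x:x+200],(600,600),interpolation=2);cv2.imwrite('pics/w2c.png',cr);print(x,y)
for q in ['cap_tab_a','cap_mid']:
    for b in arm.boxes_of(s,q):print(q,np.round(b['p'],2),np.round(b['pixel'],1))
```

```text
[0.47900501 0.30569079 0.23152178] [2.22159284e+00 2.22117859e+00 6.28096270e-04] 1.3167
[0.482 0.339] 51.246925
[324 175]
224 75
cap_tab_a 0.75 [ 91.6 206.9]
cap_tab_a 0.67 [ 59.6 231.7]
cap_tab_a 0.61 [351.4 188.1]
cap_tab_a 0.6 [161.5 144.6]
cap_tab_a 0.57 [178.8  93.4]
cap_tab_a 0.54 [298.5 169.1]
cap_mid 0.86 [174.7 120.4]
cap_mid 0.8 [326.5 174.9]
cap_mid 0.57 [ 84.8 212.3]
```

View pics/w2c.png

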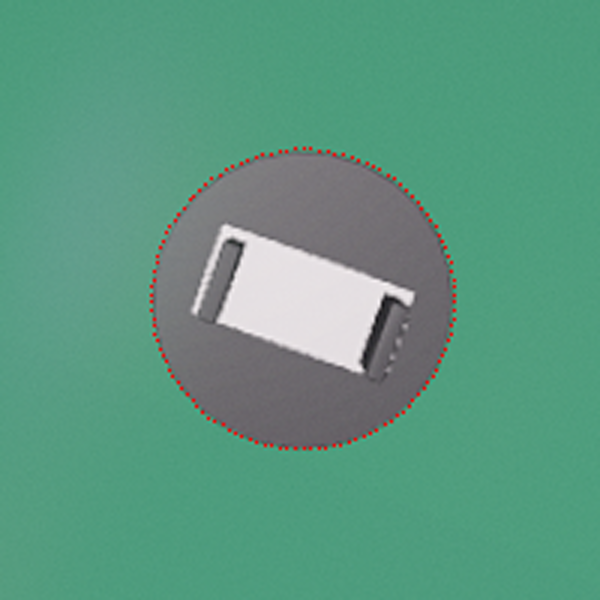

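The overlay lies right on the flange edge. The tab axis runs from upper left to lower right, at about -20°.

```bash
cat >> h.py <<'E'
def fonz(s,px,z):
    K=np.array(s['intrinsics']);T=np.array(s['world_to_cam'])
    v=np.array([px[0]-K[0,2],px[1]-K[1,2]])/K[0,0];th=np.hypot(*v)
    d=T[:3,:3].T@np.r_[np.sin(th)*v/th,np.cos(th)];o=-T[:3,:3].T@T[:3,3];return o+d*(z-o[2])/d[2]
E
python3 - <<'E'
from h import *
s=arm.snapshot('wrist')
f=lambda a,b,z=.022:fonz(s,(224+a/3,75+b/3),z)
for a,b in(((225,225),(412,293)),((215,322),(362,372))):
    d=f(*b)-f(*a);print(np.degrees(np.arctan2(d[1],d[0])))
print(f(236,241,.052),f(212,320,.052),f(408,303,.052),f(384,381,.052))
E
```

```text
-19.712086987264897
-18.780021840077815
[0.46216187 0.36008265 0.052     ] [0.45512381 0.33712282 0.052     ] [0.51187964 0.34244476 0.052     ] [0.5053378  0.31935329 0.052     ]
```

Emit:
servo_tool(
  plan=[
    [0,0,0,3.35,0.4,0,0],
    [0,0,6.5,0,0,3,0],
    [0,0,6.5,0,0,3,0],
    [0,0,6.5,0,0,3,0],
    [0,0,0,0,0,3,0],
    [0,0,0,0,0,2,0],
    [0,0,0,0,0,1,0],
    [0,0,0,0,0,0,0],
  ],
)

```text
time: 2.18
ee_pos: [0.4832, 0.3353, 0.079]
tcp_rot: [-2.567, -1.811, 0.007]
contact_force: [0.4, 0.3, -0.7]
width: 0.0854
gripper_force: 0.0
```

Run:
```python
from h import *
from scipy.spatial.transform import Rotation as R
st=arm.read_state();M=R.from_rotvec(st['tcp_rot']).as_matrix();print(st['ee_pos'],M.round(3).tolist())
s=snap('wrist','w3.png')
c,v=fit(s,(.482,.339),[(.048,.022)],True,.01);print(c,v,M.T@(np.r_[c,.026]-st['ee_pos'])*100)
```

```text
[0.48315529 0.33533563 0.07898236] [[0.335, 0.942, -0.004], [0.942, -0.335, -0.002], [-0.004, -0.003, -1.0]]
[0.482  0.3395] 71.82888 [ 0.37300707 -0.23251167  5.29762934]
```

View pics/w3.png

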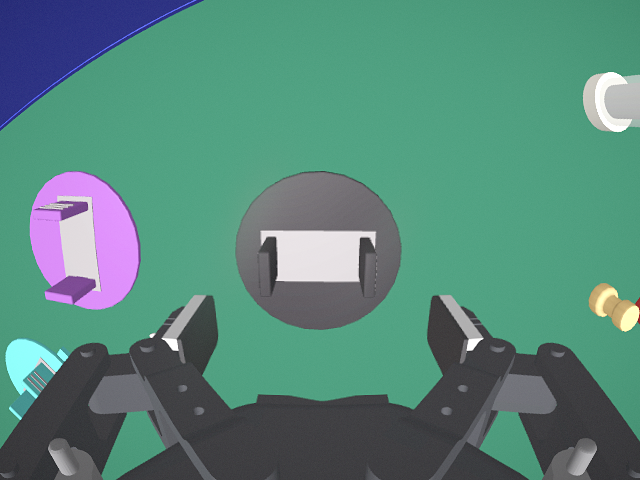

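The cap is at (320,250), midway between the fingers with its tabs square to the closing line. I'll lower and pinch.

Emit:
servo_tool(
  plan=[
    [0,0,0,0.37,-0.2,2.5,0],
    [0,0,0,0,0,2,0],
    [0,0,0,0,0,0.7,0],
    [0,0,0,0,0,0,60],
    [0,0,0,0,0,0,120],
    [0,0,0,0,0,0,255],
    [0,0,0,0,0,0,255],
    [0,0,0,0,0,0,255],
  ],
)

```text
time: 2.9
ee_pos: [0.4849, 0.3427, 0.0318]
tcp_rot: [2.566, 1.813, 0.006]
contact_force: [-8.1, 2.4, 52.7]
width: 0.026
gripper_force: 37.2
```

Emit:
servo_tool(
  plan=[
    [0,0,0,0,0,0,255],
    [0,0,0,0,0,0,255],
    [0,0,0,0,0,0,255],
  ],
)

```text
time: 3.15
ee_pos: [0.4849, 0.3428, 0.033]
tcp_rot: [2.565, 1.813, 0.007]
contact_force: [-3.9, -1.4, 19.7]
width: 0.0223
gripper_force: 59.6
```

Run:
```python
from h import *
s=snap('side','s3.png');cv2.imwrite('pics/s3c.png',cv2.resize(s['color'][90:250,220:420],(800,640))[:600])
s=snap('wrist','w4.png');st=arm.read_state();print(st['ee_pos'],st['contact_force'],st['width'])
```

```text
[0.48485477 0.34280127 0.03298651] [-3.74208391 -1.25556399 19.36958651] 0.022454858455588853
```

View pics/w4.png

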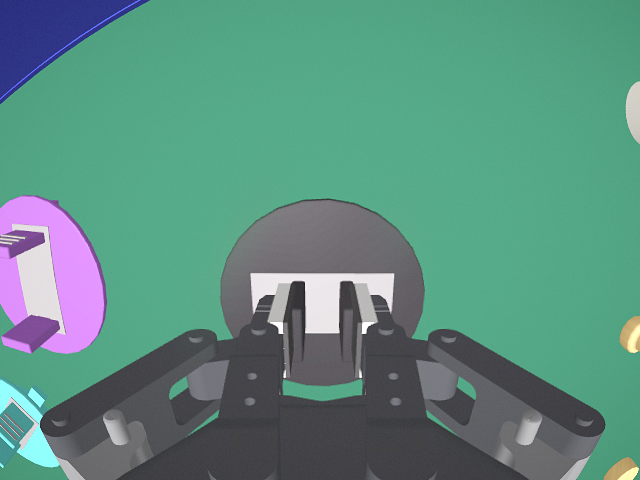

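View pics/s3c.png

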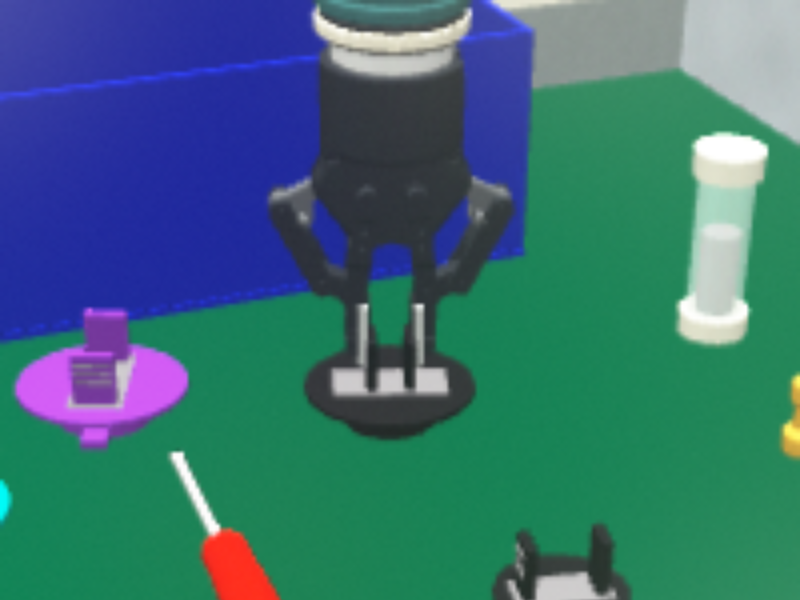

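Both tabs are pinched fully in between the pads at about (285–350, 330), and the purple part is untouched. I'll lift.

Emit:
servo_tool(
  plan=[
    [0,0,0,0,0,-1,255],
    [0,0,0,0,0,-2,255],
    [0,0,0,0,0,-3,255],
    [0,0,0,0,0,-4,255],
    [0,0,0,0,0,-4,255],
    [0,0,0,0,0,-3,255],
    [0,0,0,0,0,-1,255],
    [0,0,0,0,0,0,255],
  ],
)

```text
time: 3.92
ee_pos: [0.4855, 0.3428, 0.2138]
tcp_rot: [2.565, 1.813, 0.013]
contact_force: [0.9, 0.1, -0.7]
width: 0.0218
gripper_force: 60.8
```

Run:
```python
from h import *
from scipy.spatial.transform import Rotation as R
st=arm.read_state();M=R.from_rotvec(st['tcp_rot']).as_matrix();e=st['ee_pos'];print(e,st['contact_force'],st['width'],M.round(3).tolist())
s=snap('wrist','w5.png')
best=max((fit(s,e[:2],[(.048,e[2]-d)],True,.012)[::-1]+(d,) for d in np.arange(0,.02,.001)),key=lambda t:t[0])
print(best, M.T@(np.r_[best[1],e[2]-best[2]]-e))
n=cv2.cvtColor(s['color'],cv2.COLOR_BGR2GRAY)
```

```text
[0.48552707 0.34284051 0.2137648 ] [ 0.88796631  0.14755883 -0.72859742] 0.021758879986488417 [[0.334, 0.943, 0.007], [0.943, -0.334, 0.004], [0.006, 0.005, -1.0]]
(np.float32(71.501595), array([0.48402707, 0.33884051]), np.float64(0.013000000000000001)) [-0.00435006 -0.00014989  0.01297322]
```

View pics/w5.png

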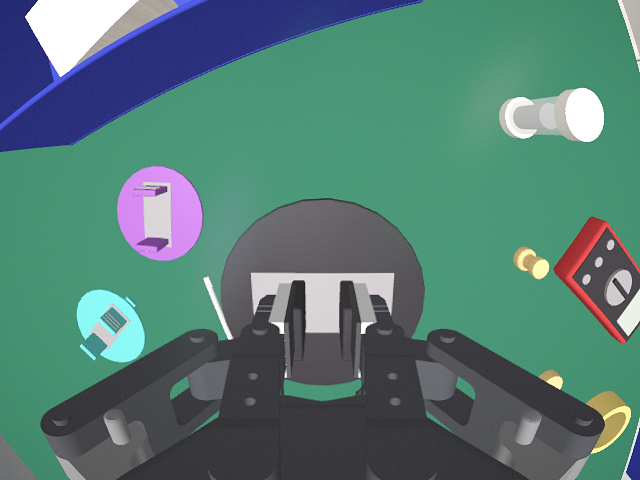

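The cap is held square, with its flange at (322,290). I'll carry it past the port so the wrist camera gets a clear view.

Emit:
servo_tool(
  plan=[
    [0,0,0,-1.8,0.64,0,255],
    [0,0,0,-3.6,1.28,0,255],
    [0,0,0,-3.6,1.28,0,255],
    [0,0,0,-3.6,1.28,0,255],
    [0,0,0,-3.6,1.28,0,255],
    [0,0,0,-3.6,1.28,0,255],
    [0,0,0,-3.6,1.28,0,255],
    [0,0,0,-3.6,1.28,0,255],
  ],
)

```text
time: 4.63
ee_pos: [0.4815, 0.0534, 0.207]
tcp_rot: [-2.563, -1.812, 0.006]
contact_force: [0.6, -0.6, -0.9]
width: 0.0216
gripper_force: 60.8
```

Emit:
servo_tool(
  plan=[
    [0,0,0,-3.6,1.28,0,255],
    [0,0,0,-3.6,1.28,0,255],
    [0,0,0,-3.6,1.28,0,255],
    [0,0,0,-3.6,1.28,0,255],
    [0,0,0,-3.6,1.28,0,255],
    [0,0,0,-3.6,1.28,0,255],
    [0,0,0,-1.8,0.64,0,255],
    [0,0,0,0,0,0,255],
  ],
)

```text
time: 5.3
ee_pos: [0.483, -0.197, 0.207]
tcp_rot: [-2.568, -1.807, 0.004]
contact_force: [0.1, -0.1, -2.0]
width: 0.0216
gripper_force: 60.8
```

Run:
```python
from h import *
from scipy.spatial.transform import Rotation as R
st=arm.read_state();M=R.from_rotvec(st['tcp_rot']).as_matrix();e=st['ee_pos'];print(e,st['contact_force'],st['width'],M.round(3).tolist())
s=snap('wrist','w6.png')
C=[(.037,.096),(.052,.096)]
c,v=fit(s,(.484,-.082),C,True,.015);print(c,v)
im=s['color'].copy()
for r,z in C:
    for u in projm(s,circ(c,r,z),True): cv2.circle(im,tuple(int(q) for q in np.round(u)),0,(0,0,255),-1)
cv2.imwrite('pics/w6.png',im)
for n in('scene','side'):
    s=arm.snapshot(n);print(n,fit(s,(.484,-.082),C,False,.015))
for d in(.011,.013):
    s=arm.snapshot('wrist')
    k=fit(s,e[:2],[(.048,e[2]-d)],True,.012);print('cap',k,M.T@(np.r_[k[0],e[2]-d]-e))
```

```text
[ 0.48299778 -0.19701743  0.2070291 ] [ 0.10307105 -0.11986372 -2.03284817] 0.021588797052582504 [[0.337, 0.941, -0.003], [0.941, -0.337, -0.0], [-0.001, -0.003, -1.0]]
[ 0.486  -0.0835] 118.62214
scene (array([ 0.485, -0.081]), np.float32(119.9998))
side (array([ 0.4835, -0.086 ]), np.float32(87.94437))
cap (array([ 0.48099778, -0.19601743]), np.float32(69.198814)) [ 0.00027925 -0.0021914   0.01100544]
cap (array([ 0.48149778, -0.19651743]), np.float32(75.366234)) [-2.04077109e-05 -1.54679315e-03  1.30041153e-02]
```

View pics/w6.png

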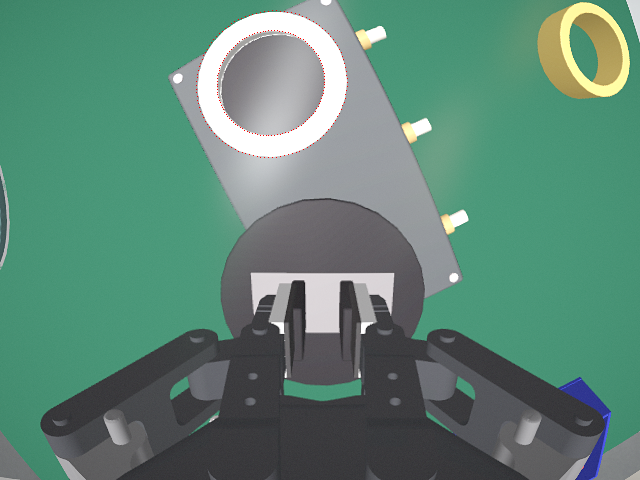

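Run:
```python
from h import *
from scipy.spatial.transform import Rotation as R
from scipy.optimize import minimize
st=arm.read_state();M=R.from_rotvec(st['tcp_rot']).as_matrix();e=st['ee_pos'];print(e)
s=arm.snapshot('wrist');X=np.eye(4);X[:3,:3]=M;X[:3,3]=e
C=s['world_to_cam']@X;print(C.round(4).tolist())
port=M.T@(np.r_[.486,-.0835,.096]-e);print('port in tool',port)
a=np.radians(np.arange(0,360,2))
for im in(cv2.imread('pics/w5.png'),cv2.imread('pics/w4.png'),s['color']):
    g=cv2.GaussianBlur(cv2.cvtColor(im,6).astype(np.float32),(0,0),1.5)
    m=np.minimum(np.hypot(cv2.Sobel(g,5,1,0),cv2.Sobel(g,5,0,1)),80)
    S=dict(intrinsics=s['intrinsics'],world_to_cam=C)
    def f(p):
        P=np.c_[p[0]+.048*np.cos(a),p[1]+.048*np.sin(a),0*a+p[2]];u=projm(S,P,True).astype(np.float32)
        ok=(u[:,1]<285)|((u[:,1]>375)&(abs(u[:,0]-322)<38)&(u[:,1]<395))
        return -(cv2.remap(m,u[:,:1],u[:,1:],1).ravel()*ok).sum()/max(ok.sum(),60)
    b=min((minimize(f,[x,y,z],method='Nelder-Mead',options=dict(initial_simplex=np.array([x,y,z])+.003*np.vstack([np.zeros(3),np.eye(3)]))) for x in(-.004,0,.004) for y in(-.002,.001) for z in(.008,.012,.016)),key=lambda r:r.fun)
    print(b.x,b.fun)
    P=np.c_[b.x[0]+.048*np.cos(a),b.x[1]+.048*np.sin(a),0*a+b.x[2]];u=projm(S,P,True);print(u.min(0),u.max(0))
```

```text
[ 0.48310998 -0.19169368  0.20817265]
[[-0.0002, 1.0, -0.0007, -0.0002], [-0.9632, -0.0004, -0.2689, 0.0279], [-0.2689, 0.0007, 0.9632, 0.1554], [0.0, 0.0, 0.0, 1.0]]
port in tool [ 0.1028924  -0.03298888  0.11234685]
[-4.43705044e-03  9.53241756e-05  1.28430376e-02] -70.07627418154762
[219.38017558 197.50667259] [424.2788898  384.28296893]
[-4.49944245e-03  5.88338579e-05  1.22639305e-02] -72.2203369140625
[219.00641093 197.87271919] [424.50368266 385.05086638]
[-0.00451947  0.00025512  0.0125242 ] -74.43319382440477
[219.55201568 197.82020044] [424.75995078 384.7767245 ]
```

Run:
```python
from h import *
from scipy.spatial.transform import Rotation as R
st=arm.read_state();M=R.from_rotvec(st['tcp_rot']).as_matrix();e=st['ee_pos'];print(e,M.round(4).tolist())
s=arm.snapshot('wrist')
c,v=fit(s,(.484,-.082),[(.037,.096),(.052,.096)],True,.015);print(c,v)
print(M.T@(np.r_[c,.096]-e)*100-[-.45,.02,1.65])
```

```text
[ 0.4834195  -0.19173148  0.20851191] [[0.3325, 0.9431, -0.0016], [0.9431, -0.3325, 0.0012], [0.0006, -0.0019, -1.0]]
[ 0.486  -0.0835] 118.46071
[10.73700105 -3.3530162   9.61343754]
```

Emit:
servo_tool(
  plan=[
    [0,0,0,2.5,-0.8,0,255],
    [0,0,0,3.5,-1.1,0,255],
    [0,0,0,3.2,-1.0,0,255],
    [0,0,0,1.5,-0.45,2,255],
    [0,0,0,0,0,2.5,255],
    [0,0,0,0,0,1.5,255],
    [0,0,0,0,0,0,255],
    [0,0,0,0,0,0,255],
  ],
)

```text
time: 6.32
ee_pos: [0.4875, -0.0803, 0.149]
tcp_rot: [-2.563, -1.814, 0.002]
contact_force: [0.9, -1.4, -0.7]
width: 0.0218
gripper_force: 60.8
```

Run:
```python
from h import *
from scipy.spatial.transform import Rotation as R
arm.snapshot('scene');arm.snapshot('scene')
st=arm.read_state();M=R.from_rotvec(st['tcp_rot']).as_matrix();e=st['ee_pos'];print(e,M.round(4).tolist(),st['contact_force'])
print(M.T@(np.r_[.4855,-.083,.096]-e)*100-[-.45,.02,1.65])
fl=e+M@[-.0045,.0002,.0125];print('flange top',fl)
for n in('scene','side'):
    s=arm.snapshot(n);print(n,fit(s,fl[:2],[(.048,fl[2])],False,.012),fit(s,(.485,-.083),[(.052,.096)],False,.01))
```

```text
[ 0.48898433 -0.08123123  0.15028999] [[0.3335, 0.9428, 0.0016], [0.9428, -0.3335, -0.0005], [0.0001, 0.0016, -1.0]] [ 0.34297034 -0.04041296  0.05550501]
[ 0.16655181 -0.29834725  3.77852713]
flange top [ 0.4876918  -0.08554604  0.13778992]
scene (array([ 0.4941918 , -0.07054604]), np.float32(87.24879)) (array([ 0.487 , -0.0815]), np.float32(109.78025))
side (array([ 0.4866918 , -0.08754604]), np.float32(85.15614)) (array([ 0.481, -0.089]), np.float32(88.56847))
```

Emit:
servo_tool(
  plan=[
    [0,0,0,0.15,-0.3,0,255],
    [0,0,0,0,0,0.8,255],
    [0,0,0,0,0,1.0,255],
    [0,0,0,0,0,0.8,255],
    [0,0,0,0,0,0.5,255],
    [0,0,0,0,0,0.3,255],
    [0,0,0,0,0,0,255],
    [0,0,0,0,0,0,255],
  ],
)

```text
time: 7.18
ee_pos: [0.4857, -0.0788, 0.1149]
tcp_rot: [-2.565, -1.813, 0.001]
contact_force: [0.5, 0.1, -0.3]
width: 0.0218
gripper_force: 60.8
```

Emit:
servo_tool(
  plan=[
    [0,0,0,0,0,0.2,255],
    [0,0,0,0,0,0.2,255],
    [0,0,0,0,0,0.1,255],
    [0,0,0,0,0,0,255],
    [0,0,0,0,0,0,255],
  ],
)

```text
time: 7.6
ee_pos: [0.4863, -0.079, 0.1112]
tcp_rot: [2.565, 1.813, 0.001]
contact_force: [-2.3, 0.6, 7.0]
width: 0.0218
gripper_force: 63.1
```

Run:
```python
from h import *
from scipy.spatial.transform import Rotation as R
st=arm.read_state();M=R.from_rotvec(st['tcp_rot']).as_matrix();e=st['ee_pos'];print(e,M.round(4).tolist(),st['contact_force'],st['wrist_torque'])
print('flange top',e+M@[-.0045,.0002,.0125])
s=arm.snapshot('side');a=s['color'][170:310,340:520];b=arm.snapshot('scene')['color'][140:280,150:330]
cv2.imwrite('pics/ab.png',cv2.resize(np.hstack([a,b]),(800,311),interpolation=2))
```

```text
[ 0.48626988 -0.07895211  0.11124102] [[0.3338, 0.9427, 0.0011], [0.9427, -0.3338, -0.0004], [-0.0, 0.0012, -1.0]] [-2.32283219  0.62604291  7.02969427] [ 0.11652118  0.34826229 -0.03565801]
flange top [ 0.48497031 -0.0832663   0.09874146]
```

View pics/ab.png

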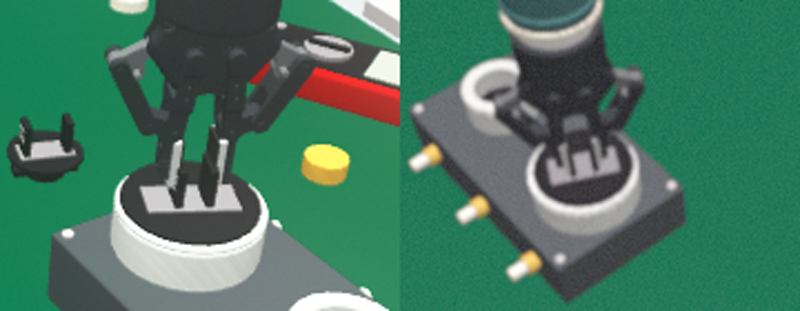

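The flange sits centred on the rim (left crop about (188,205)) with 7 N of contact. I'll release.

Emit:
servo_tool(
  plan=[
    [0,0,0,0,0,0.1,200],
    [0,0,0,0,0,0,160],
    [0,0,0,0,0,0,120],
    [0,0,0,0,0,0,80],
    [0,0,0,0,0,0,40],
    [0,0,0,0,0,0,0],
    [0,0,0,0,0,0,0],
    [0,0,0,0,0,0,0],
  ],
)

```text
time: 8.37
ee_pos: [0.4858, -0.0788, 0.1092]
tcp_rot: [-2.565, -1.813, 0.0]
contact_force: [-0.3, -0.9, 0.1]
width: 0.0856
gripper_force: 0.0
```

Emit:
servo_tool(
  plan=[
    [0,0,0,0,0,0,0],
    [0,0,0,0,0,0,0],
    [0,0,0,0,0,-1,0],
    [0,0,0,0,0,-3,0],
    [0,0,0,0,0,-4,0],
    [0,0,0,0,0,-3,0],
    [0,0,0,0,0,-1,0],
    [0,0,0,0,0,0,0],
  ],
)

```text
time: 9.03
ee_pos: [0.4881, -0.0794, 0.233]
tcp_rot: [2.561, 1.81, 0.007]
contact_force: [0.7, -0.0, 0.4]
width: 0.0855
gripper_force: 0.0
```

Run:
```python
from h import *
s=arm.snapshot('side');a=s['color'][170:310,340:520];w=arm.snapshot('wrist')
print('side',fit(s,(.485,-.083),[(.048,.1)],False,.008));print('wrist',fit(w,(.485,-.083),[(.048,.1)],True,.01), fit(w,(.485,-.083),[(.052,.096)],True,.01))
b=w['color']
cv2.imwrite('pics/fin.png',np.hstack([cv2.resize(a,(400,311),interpolation=2),cv2.resize(b,(400,300))[:300] if 0 else cv2.copyMakeBorder(cv2.resize(b,(400,300)),0,11,0,0,0)]))
```

```text
side (array([ 0.485, -0.085]), np.float32(99.34419))
wrist (array([ 0.4865, -0.083 ]), np.float32(118.188934)) (array([ 0.486 , -0.0835]), np.float32(119.515495))
```

View pics/fin.png

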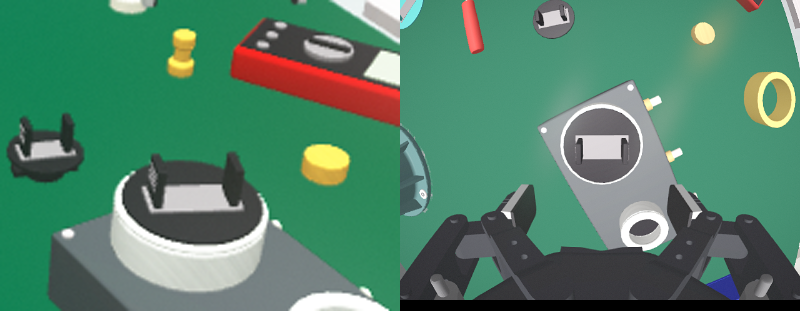

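The cap lies flat and concentric on the rim: left crop about (188,205), within 1 mm by the wrist fit. Both tabs have sprung out fully, and the gripper is clear.

```bash
python3 -c "
from cell import arm
print(arm.finish_job())"
```

```text
the job is handed in; nothing more can be done
None
```

The larger black cap is in the larger port with its flange flat on the rim and both tabs sprung out. The smaller port is still open, the arm is clear, and the job was handed in at about 9 s.

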